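# Change over the reagents on an analyser deck

## Robot

A 6-joint arm with a two-finger parallel gripper is mounted at the origin on the work surface. World frame = base frame: x ahead of the robot, y to its left, z up, the work surface at z = 0. Lengths are in m, angles in rad, forces in N, time in s.
With the tool pointing down it reaches from about 0.325 to 0.9 m from the base axis. Payload 3.5 kg.
Tool frame: the origin (TCP) lies on the mounting face of the last link; the fingertips stand 173 mm ahead of it and the grasp point (between the pads) lies arm.grip_depth ahead of it (arm.grip_depth is the distance from the TCP to the grasp point, in m); z points along the fingers, y is the direction in which the jaws open and shut (so a half turn about z gives the same grasp; the last joint's range is limited). The gripper opens to 85 mm and grips with 20 to 120 N. Pads are 22 mm wide; open, the fingers measure 114 mm over their backs; the gripper's body (76 mm by 85 mm) begins 54 mm behind the grasp point. The pads swing forward as they close: fully open they stand 13 mm farther back than shut.
Start: joints at [1.23, 0.276, -0.026, 1.268, 0, 1.467], TCP at [0.147, 0.607, 0.405] pointing down, gripper open.
Joint ranges: [-3.12, 3.12], [-0.85, 1.88], [-1.08, 1.24], [-1.95, 2.15], [-1.57, 1.53], [-3.14, 3.14]. Speed limits (rad/s): [2.57, 2.57, 3.14, 3.14, 3.14, 3.14].

## Interface

Orientations are given as a unit quaternion [x, y, z, w].
In Python, from rig import arm gives the robot as it stands. Calls block until the motion is done:
- arm.move_pose(position, orientation): joint-space move of the TCP to a pose.
- arm.movel(position, velocity=0.15, rot=None, max_force=None): straight line of the TCP; rot=None keeps the orientation; velocity is the mean speed in m/s. With max_force (N) it stops when the force on the tool has changed by that much, and returns True; else False.
- arm.move_j(angles): joint-space move.
- arm.command_gripper(opening, squeeze=None): finger opening in m; squeeze is the grip in N (None keeps the last); returns when the fingers have stopped.
- arm.dwell(seconds).
- arm.ik(position, orientation): joint angles nearest the present ones, or None.
- arm.camera(name): name is "scene" or "top" or "wrist"; returns the picture (384x512x3 uint8, red, green, blue); there is no depth.
- arm.camera_model(name): a dict with "fx", "fy", "cx", "cy" (pixels), "view" (4x4, takes a point from world to camera coordinates). Camera axes: x right, y up, looking along -z (the intrinsics and any distortion apply to the point x, -y, -z); pixel columns grow to the right and rows downward; lengths in m; the calibration is good to about 2 mm. The wrist camera is an equidistant fisheye: a pixel r from the principal point sees the ray r / f radians off the axis. A picture is of the moment at which its call begins: read the wrist's pose just before it. camera_model takes no time and is no camera call; for the wrist camera it gives the pose at the moment of the call.
A pose or a line that the arm cannot do raises arm.Unreachable and nothing moves.
- arm.hand_in(): hands the job in, once; it reports no verdict.
Readings, each from a call of its own:
- arm.read_time(): time.
- arm.read_joint_positions(): joint angles.
- arm.read_joint_vel(): joint speeds.
- arm.read_effort(): joint torques, N m.
- arm.read_ee_pos(): TCP position.
- arm.read_eef_rot(): TCP orientation.
- arm.read_contact_force(): force on the tool from outside, world axes, zero at the start.
- arm.read_ft_torque(): the same for the moment, N m.
- arm.read_gripper_width(): finger opening in m.
Only numpy, scipy, OpenCV 4.12 (cv2) and the standard library are available. Lean on these libraries where they do the work, as an engineer would, in place of code of your own. Each camera call takes 0.05 s, during which the arm holds its last target. There are 200 camera calls.

## Task

Change over the reagents on this analyser: first take the empty, capless bottle out of its holder and stand it upright in a free space on the long grey return tray, without it touching the jar and the steel weight that stand there or shifting them. Then load the three full, capped bottles into the holders whose pockets match their outlines (round, square, oblong), each upright and fully down on the holder's floor. Set every bottle down gently, do not drop it.

Things in the scene. Friction and masses are not known exactly. Their poses are not given: they have to be found in the camera images.
- empty_bottle_center (a point): Centre (half-way up) of the empty bottle: amber-brown, round, upright, without a cap (open neck with a dark mouth). Body 48 mm diameter from the underside to 70 mm up, then a neck of 24 mm diameter; 84 mm tall in all, so this point is 42 mm above its underside. Light, about 60 g. It starts standing in the round holder. z is its upright axis. Grip the body from above, at or somewhat above this point.
- round_bottle_center (a point): Centre (half-way up, 45 mm above the underside) of the full round bottle: amber-brown, upright on the deck, body 48 mm diameter from the underside to 70 mm up, white screw cap of 30 mm diameter on top, 90 mm tall in all, about 160 g. z is its upright axis. Its place: the round holder, once the empty bottle has left it.
- square_bottle_center (a point): Centre (half-way up, 45 mm above the underside) of the full square bottle: amber-brown, upright on the deck, body 46 x 46 mm in plan to 70 mm up, sides along its x and y axes, white screw cap of 30 mm diameter, 90 mm tall in all, about 180 g. Its place: the square holder, sides parallel to the pocket's.
- oblong_bottle_center (a point): Centre (half-way up, 45 mm above the underside) of the full oblong bottle: amber-brown, upright on the deck, body 32 mm along its x axis and 70 mm along its y axis, to 70 mm up, white screw cap of 30 mm diameter, 90 mm tall in all, about 170 g. Grip it across the 32 mm. Its place: the oblong holder, long side along the pocket's long side (either way round).
- round_holder: Fixed holder with a round pocket: aluminium plate 94 x 94 x 5 mm with a black upright rim from 5 to 17 mm above the deck; the pocket is 62 mm in diameter inside (7 mm play around the bottle), its floor 5 mm above the deck. Origin: centre of the pocket at deck level; z up. The empty bottle stands in it at the start.
- square_holder: Fixed holder like the round one, but with a square pocket 60 x 60 mm inside, sides along its x and y axes (7 mm play); rim 5 to 17 mm above the deck, floor 5 mm above the deck. Origin: centre of the pocket at deck level.
- oblong_holder: Fixed holder like the round one, but with an oblong pocket, 46 mm along its x axis and 84 mm along its y axis inside (7 mm play); rim 5 to 17 mm above the deck, floor 5 mm above the deck. Origin: centre of the pocket at deck level.
- tray: Fixed grey return tray, inside 280 mm along its x axis and 100 mm along its y axis, floor 4 mm and rim top 16 mm above the deck. Origin: centre of the tray at deck level. The jar and the weight stand within 10 mm of its middle line (y = 0), anywhere along x and in either order; a stretch at least 80 mm long is always free between them or beside one of them.
- jar_center (a point): Centre (half-way up, 25 mm above the underside) of a white jar with black lid, 40 mm diameter, 50 mm tall, loose on the tray. Leave it where it is.
- weight_center (a point): Centre (half-way up, 22.5 mm above the underside) of a steel knobbed weight, 40 mm diameter, 45 mm tall, loose on the tray. Leave it where it is. (All else lying in the work area, some loose spare caps and a cuvette strip, is lower than 16 mm and of no account; a bottle carried with its underside 110 mm above the deck clears everything.)

How it is judged:
By the outcome, as a careful person would: the job done as asked, in the order asked, and still so for the second after the job is handed in, with the robot touching nothing.
It also fails if it takes over 96 s, if anything falls off the work surface, if the arm or the gripper's body presses on something with over 40 N, if the wrist force passes 120 N, or if a joint passes its speed limit or range.

## Working session

There is one attempt and no reset: what is moved stays moved. The work goes in short steps, each a Python script; the robot and the scene stay as the last script left them, time stands still between calls to the robot, and variables do not carry over. Pictures are saved under pics/ and viewed, about 12 in all and at most 16, crops included, and the job is handed in when it is done.

```bash
ls && mkdir -p pics && python3 - <<'E'
from rig import arm
import cv2,numpy as np
for n in ("scene","top"):
    im=arm.camera(n); cv2.imwrite(f"pics/{n}0.png",im[:,:,::-1])
    m=arm.camera_model(n); print(n,{k:(np.round(v,4).tolist() if k=="view" else v) for k,v in m.items()})
cv2.imwrite("pics/top0x.png",cv2.resize(cv2.imread("pics/top0.png"),(800,600),interpolation=cv2.INTER_CUBIC))
print(arm.grip_depth,arm.read_eef_rot(),arm.read_time())
E
```

```text
pics
scene {'fx': 375.5846392660912, 'fy': 375.5846392660912, 'cx': 251.02856279317263, 'cy': 191.436958193681, 'view': [[0.6467, 0.7626, 0.0123, -0.3601], [-0.5774, 0.479, 0.6612, 0.2712], [0.4983, -0.4347, 0.7501, -1.1105], [0.0, 0.0, 0.0, 1.0]]}
top {'fx': 418.1103491157435, 'fy': 418.1103491157435, 'cx': 258.68756473582584, 'cy': 194.4371197557921, 'view': [[-0.0051, -1.0, -0.0035, 0.0487], [0.9981, -0.0053, 0.0611, -0.52], [-0.0611, -0.0031, 0.9981, -1.0085], [0.0, 0.0, 0.0, 1.0]]}
0.1547 [ 1.18641085e-01  9.92936709e-01 -9.65335196e-04 -2.28425866e-04] 0.1
```

View pics/top0x.png

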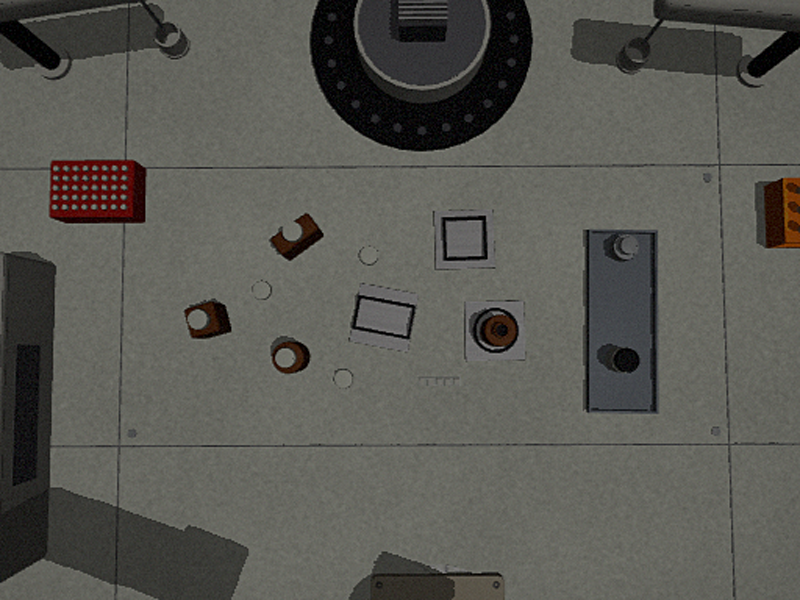

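View pics/scene0.png

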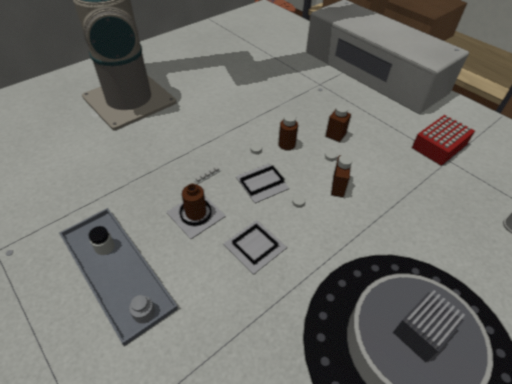

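The top view shows the oblong, square and round bottles at about (297,236), (207,319) and (290,355). The square, oblong and round holders are at (464,239), (384,316) and (495,330), with the empty bottle in the round one. The tray is centred near (620,320), with the weight at (626,247) and the jar at (626,360), so there is free room between them. The scene view agrees. Next I'll measure.

```bash
cat > h.py <<'E'
import cv2,numpy as np
def ray(m,uv,fish=False):
    """unit rays (world) and camera centre for pixels uv"""
    uv=np.atleast_2d(np.float64(uv)); x=(uv[:,0]-m["cx"])/m["fx"]; y=(uv[:,1]-m["cy"])/m["fy"]
    if fish:
        r=np.hypot(x,y)+1e-12; s=np.sin(r)/r; d=np.c_[x*s,-y*s,-np.cos(r)]
    else: d=np.c_[x,-y,-np.ones_like(x)]
    V=np.array(m["view"]); R=V[:3,:3]; return d@R, -R.T@V[:3,3]
def onplane(m,uv,z,fish=False):
    d,c=ray(m,uv,fish); return c+d*((z-c[2])/d[:,2])[:,None]
def rect(p):
    """min-area rectangle of plane points: centre, sides, angle of first side (deg)"""
    (c,s,a)=cv2.minAreaRect(np.float32(p[:,:2]*1000)); return np.round(c,1),np.round(s,1),round(a,1)
def blobs(mask,amin):
    cs,h=cv2.findContours(mask.astype(np.uint8),cv2.RETR_CCOMP,cv2.CHAIN_APPROX_NONE)
    return [(c[:,0,:],int(h[0][i][3])) for i,c in enumerate(cs) if cv2.contourArea(c)>=amin]
E
python3 - <<'E'
from rig import arm
from h import *
im=cv2.imread("pics/top0.png"); m=arm.camera_model("top")
b,g,r=[im[:,:,i].astype(int) for i in range(3)]; V=im.max(2)
roi=np.zeros(V.shape,bool); roi[115:285,105:435]=True
def show(n,mask,z,amin):
    for c,p in blobs(mask&roi,amin):
        uv=c.mean(0); print(n,"hole" if p>=0 else "out",uv.round(1),cv2.contourArea(c),*rect(onplane(m,c,z)))
show("brown70",(r-b>18),.07,15)
show("cap90",(V>140),.09,20)
show("dark17",(V<45),.017,15)
hs=cv2.cvtColor(im,cv2.COLOR_BGR2HSV)
show("tray16",(b-r>3)&(hs[:,:,1]>15),.016,300)
for u,v in [(188,204),(185,148),(132,204),(297,153),(245,202),(401,157),(401,230),(390,190),(220,240)]: print(u,v,im[v,u])
w=arm.camera("wrist"); mw=arm.camera_model("wrist"); cv2.imwrite("pics/w0.png",w[:,:,::-1]); 
T=np.linalg.inv(mw["view"]); print({k:v for k,v in mw.items() if k!="view"},T.round(3).tolist(),arm.read_ee_pos(),arm.read_time())
big=cv2.resize(im[110:290,100:440],None,fx=2.35,fy=2.35,interpolation=cv2.INTER_CUBIC)
cv2.imwrite("pics/topcrop.png",cv2.convertScaleAbs(big,alpha=1.6))
E
```

```text
brown70 out [184.6 228.1] 299.0 [439.  217.7] [48.5 43.8] 89.7
brown70 hole [182.3 228.2] 169.5 [439.6 222.9] [34.5 32.5] 45.1
brown70 out [319.9 211. ] 294.0 [477.8 -95.8] [45.4 45.7] 63.0
brown70 hole [320.9 211. ] 55.0 [477.8 -97. ] [20.8 18.5] 89.7
brown70 hole [315.2 210. ] 15.0 [480.3 -84.6] [ 6.8 18.6] 77.9
brown70 out [129.6 204.1] 339.0 [496.  345.6] [44.7 47.9] 16.5
brown70 hole [126.7 203.9] 177.0 [496.4 352.6] [34.8 34.1] 45.2
brown70 out [188.9 151. ] 207.5 [620.4 208. ] [38.  67.7] 36.2
dark17 out [395.1 228.7] 331.0 [ 434.  -284.9] [65.8 39.6] 78.4
dark17 out [192.1 226.2] 55.0 [443.5 209.6] [48.5 26.2] 15.1
dark17 out [319.  211.1] 70.5 [ 478.9 -101. ] [24.4 24.4] 89.2
dark17 out [312.1 212.3] 50.5 [476.2 -85.3] [47.9 29.1] 8.2
dark17 out [316.6 211. ] 622.0 [479.  -94.9] [70.4 67.6] 44.4
dark17 hole [316.7 210.9] 523.5 [478.4 -94.3] [60.1 62.4] 44.4
dark17 out [133.5 203.1] 165.0 [498.6 354.3] [58.4 61.3] 18.1
dark17 out [245.  202.4] 780.0 [500.9  79. ] [92.8 54.7] 78.9
dark17 hole [245.4 202.5] 664.0 [500.7  79.1] [87.6 49.1] 78.9
dark17 out [416.3 198.2] 212.0 [ 4
[... 222 characters left out ...]
ark17 hole [296.8 152.2] 603.5 [623.2 -48.8] [63.9 62.1] 89.7
dark17 out [189.2 151.3] 157.0 [626.7 215.7] [45.9 74.3] 36.3
tray16 out [399.  200.6] 4627.5 [ 493.  -293.5] [110.7 286.9] 88.7
tray16 hole [398.7 229.7] 335.0 [ 432.2 -292.1] [57.3 48. ] 65.4
188 204 [ 99 104 105]
185 148 [104 115 114]
132 204 [83 90 88]
297 153 [105 107 104]
245 202 [103  99 102]
401 157 [88 87 86]
401 230 [10 11  7]
390 190 [72 68 67]
220 240 [108 114 114]
{'fx': 297.3186396354542, 'fy': 297.3186396354542, 'cx': 251.2707352337922, 'cy': 194.89858897933385} [[0.236, -0.931, -0.279, 0.076], [0.972, 0.226, 0.069, 0.624], [-0.001, -0.288, 0.958, 0.373], [0.0, 0.0, 0.0, 1.0]] [0.14711587 0.60712606 0.40380165] 0.15
```

View pics/w0.png

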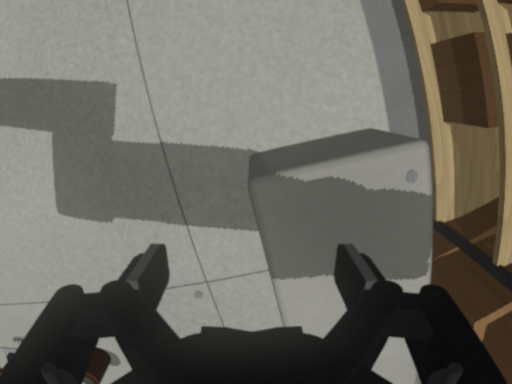

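View pics/topcrop.png

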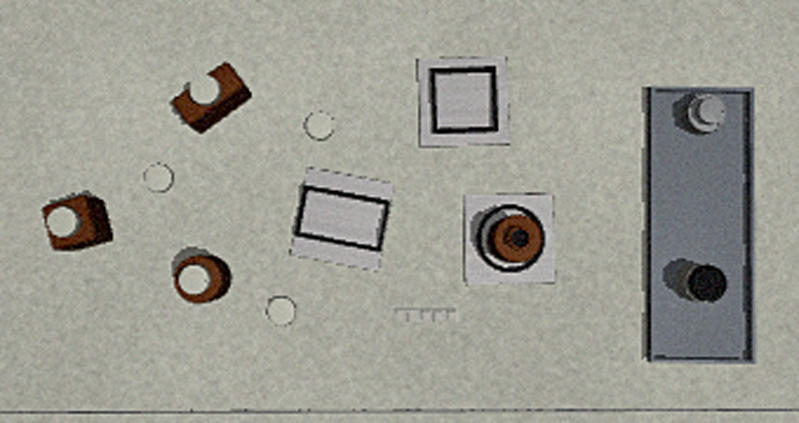

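Round, square and oblong bottle tops are roughly located, and the holders and tray measure the right size. Next come closer wrist looks over the bottles and holders.

```bash
python3 - <<'E'
from rig import arm
from h import *
import json
for n,p in (("A",(.50,.26,.43)),("B",(.50,-.02,.43)),("C",(.45,-.27,.43))):
    arm.move_pose(p,[0,1,0,0]); m=arm.camera_model("wrist"); im=arm.camera("wrist")
    cv2.imwrite(f"pics/w{n}.png",im[:,:,::-1]); m["view"]=np.array(m["view"]).tolist()
    json.dump(m,open(f"pics/w{n}.json","w")); print(n,arm.read_time(),np.round(arm.read_joint_positions(),2))
E
```

```text
A 2.0 [ 0.37  0.16 -0.12  1.29  0.    0.36]
B 3.1333 [-0.17  0.04 -0.25  1.28  0.   -0.17]
C 4.1833 [-0.66  0.09 -0.2   1.28  0.   -0.66]
```

View pics/wA.png

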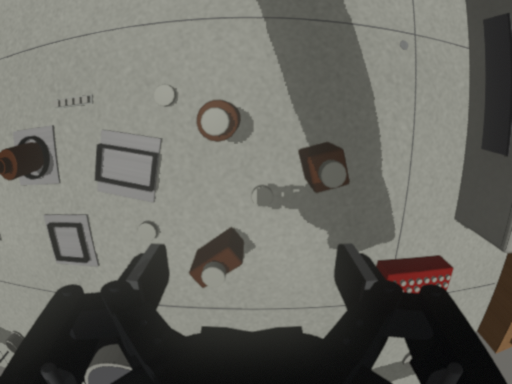

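View pics/wB.png

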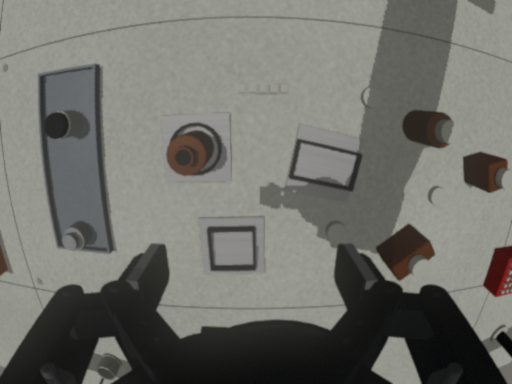

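View pics/wC.png

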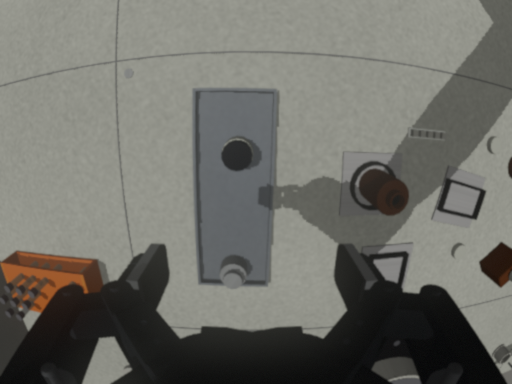

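The wrist views show it all clearly. In A the caps are at (216,122), (334,174) and (213,273). In B the holders are at (193,150), (233,250) and (326,163). In C the tray holds the jar at (237,153) and the weight at (233,273). Next I'll measure the holders from these views, cross-check with the top view, and enlarge the bottles.

```bash
python3 - <<'E'
from h import *
import json
L=lambda n:(cv2.imread(f"pics/w{n}.png"),{k:np.array(v) for k,v in json.load(open(f"pics/w{n}.json")).items()})
def show(n,im,m,mask,z,amin,y1=245):
    roi=np.zeros(mask.shape,bool); roi[60:y1]=True
    for c,p in blobs(mask&roi,amin):
        uv=c.mean(0); print(n,"hole" if p>=0 else "out",uv.round(1),cv2.contourArea(c),*rect(onplane(m,c,z,True)))
for n in "ABC":
    im,m=L(n); V=im.max(2); b,g,r=[im[:,:,i].astype(int) for i in range(3)]
    show(n+" dark17",im,m,V<60,.017,300,275 if n=="B" else 245)
    show(n+" tray16",im,m,(b-r>3),.016,1500,290)
    show(n+" brown70",im,m,(r-b>18),.07,200,290)
    if n=="A":
        t=[cv2.resize(im[y-42:y+42,x-36:x+36],(266,310),interpolation=cv2.INTER_CUBIC) for x,y in((217,122),(324,166),(217,258))]
        cv2.imwrite("pics/tri.png",cv2.convertScaleAbs(np.hstack(t),alpha=1.5))
E
```

```text
A dark17 out [125.7 166.5] 2058.5 [500.1  84.1] [92.2 52.8] 79.5
A dark17 hole [126.4 166.2] 1738.0 [499.7  85.1] [83.9 48.9] 79.0
A dark17 out [319.4 164.7] 777.0 [500.9 358.5] [62.5 58. ] 16.4
A dark17 out [ 29.3 158.3] 1140.5 [479.7 -95.8] [67.2 91. ] 9.6
A dark17 out [497.4 106.3] 2439.5 [386.5 668.3] [169.2  75.7] 0.2
A brown70 out [416.4 272.4] 1860.0 [643.4 503.7] [150.6  58.2] 82.2
A brown70 out [506.  273.8] 323.0 [682.1 718.4] [98.  44.5] 28.7
A brown70 out [213.4 265.4] 553.0 [622.3 213.2] [30.4 67.6] 36.0
A brown70 out [323.3 166.5] 465.0 [495.9 348.3] [41.7 43.6] 12.9
A brown70 out [  7.8 164.5] 393.5 [478.9 -93. ] [39.7 45.9] 76.7
A brown70 out [217.  120.1] 1286.0 [439.1 222.5] [44.5 44.6] 89.1
A brown70 hole [216.  121.6] 730.0 [440.7 221.5] [35.6 32.4] 89.0
B dark17 out [156.6 263.7] 436.5 [ 655.2 -160.5] [34.6 68.8] 52.7
B dark17 out [353.7 263.1] 874.0 [645.8 148.5] [83.4 52. ] 85.8
B dark17 out [399.8 247.9] 1063.5 [624.7 215.7] [65.8 76.9] 48.1
B dark17 out [480.8 168.9] 792.0 [499.9 360. ] [95.2 59.8] 82.2
B dark17 out [425.1 126.7] 999.0 [439.  230.2] [77.8 49.
[... 500 characters left out ...]
260.5 [439.7 216.8] [36.4 43. ] 87.1
C dark17 out [460.3 198.8] 1196.5 [499.5  74.3] [100.5  52.3] 78.2
C dark17 hole [461.  198.7] 927.5 [499.   75.5] [80.1 49.6] 78.4
C dark17 out [378.4 188.8] 2154.5 [483.1 -83.7] [99.4 68.1] 72.5
C dark17 hole [366.9 181.2] 400.5 [ 473.2 -105.3] [43.1 64.1] 63.1
C dark17 out [236.9 155.3] 656.0 [ 438.5 -287.6] [37.9 38.1] 44.6
C tray16 out [222.7 184.3] 12867.5 [ 492. -294.] [106.4 282. ] 88.5
C brown70 out [ 51.5 272.1] 3126.5 [ 599.1 -598.7] [ 75.  233.2] 8.7
C brown70 out [499.1 264.8] 796.0 [601.2 166.9] [113.   60.8] 58.0
C brown70 out [392.1 197.1] 769.0 [479.  -92.2] [44.5 43.6] 9.5
C brown70 hole [394.8 199. ] 330.0 [481.9 -88.1] [32.1 26.6] 45.8
```

View pics/tri.png

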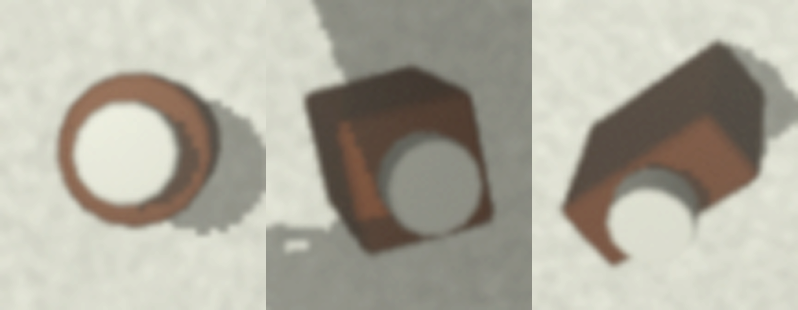

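```bash
python3 - <<'E'
from h import *
import json
m={k:np.array(v) for k,v in json.load(open("pics/wA.json")).items()}
s=266/72
f=lambda i,x,y:((181,288,181)[i]+(x-266*i)/s-.5,(80,124,216)[i]+y/s-.5)
P=lambda i,x,y,z:onplane(m,f(i,x,y),z,True)[0,:2]*1000
for i,(x,y) in enumerate([(126,153),(432,187),(652,228)]): print("cap",P(i,x,y,.09).round(1))
ang=lambda i,a,b,z:np.degrees(np.arctan2(*(P(i,*b,z)-P(i,*a,z))[::-1]))
print("sq front",ang(1,(368,252),(490,218),.07),P(1,368,252,.07),P(1,490,218,.07),"right",ang(1,(490,218),(472,93),.07),P(1,472,93,.07),"left ground",ang(1,(306,97),(412,66),0))
print("ob",P(2,563,210,.07),P(2,710,115,.07),P(2,614,265,.07),P(2,760,172,.07),ang(2,(563,210),(710,115),.07),ang(2,(563,210),(614,265),.07))
import cv2
# top camera caps
from rig import arm
t=arm.camera_model("top")
for n,uv in(("round",(182.3,228.2)),("sq",(126.7,203.9))): print("top",n,onplane(t,uv,.09)[0,:2]*1000)
# weight top, jar
c={k:np.array(v) for k,v in json.load(open("pics/wC.json")).items()}
print("jar",onplane(c,(237,153),.054,True)[0]*1000,"weight",onplane(c,(233,274),.045,True)[0]*1000, "top weight",onplane(t,(626/1.5625,245/1.5625),.045)[0]*1000)
mb={k:np.array(v) for k,v in json.load(open("pics/wB.json")).items()}
im=cv2.imread("pics/wB.png"); d=(im.max(2)<70).astype(np.uint8); d[:210]=0; d[275:]=0; d[:,:200]=0; d[:,262:]=0
for q,p in blobs(d,100): print("sqholder",p,*rect(onplane(mb,q,.017,True)))
print("ee",arm.read_ee_pos())
E
```

```text
cap [439.2 222.4]
cap [495.3 348.9]
cap [624.2 213.5]
sq front 105.95804555104581 [521.09781067 335.02177598] [509.67733991 374.96004102] right -167.29508297570536 [469.60095188 365.92482289] left ground 107.46016185620107
ob [630.5926534  178.99321537] [591.65300671 232.54736439] [653.6292555  195.64155413] [613.50695812 248.99867585] 126.02119737467521 35.855290562748195
top round [440.08277578 219.02127223]
top sq [495.76775111 345.76700928]
jar [ 429.42578417 -285.74891081   54.        ] weight [ 597.93782411 -294.29739267   45.        ] top weight [ 606.81964864 -293.96784661   45.        ]
sqholder -1 [622.5 -47.2] [68.5 66.3] 0.7
sqholder 0 [622.1 -46.6] [58.6 62.7] 0.8
ee [ 0.45048976 -0.2687349   0.42997003]
```

Measurements agree within about 3 mm (pocket play is 7 mm) and the sizes match. Starting with the empty bottle.

```bash
cat > act.py <<'E'
from rig import arm
from h import *
from scipy.spatial.transform import Rotation as R
G=arm.grip_depth; HOV=.18
quat=lambda psi:(R.from_euler("z",psi,degrees=True)*R.from_quat([0,1,0,0])).as_quat()  # jaws along psi+90 deg
def pick(x,y,psi,zg,force=40):
    arm.move_pose((x,y,HOV+G),quat(psi)); hit=arm.movel((x,y,zg+G),.15,max_force=15)
    arm.command_gripper(.02,force); w=arm.read_gripper_width()
    arm.movel((x,y,HOV+G),.15); print("pick hit",hit,"width",w,arm.read_gripper_width(),"F",np.round(arm.read_contact_force(),2),"t",arm.read_time())
def hover(x,y,psi): arm.move_pose((x,y,HOV+G),quat(psi))
def lower(x,y,zg):
    """zg: grasp height at which the underside should meet the floor"""
    arm.movel((x,y,zg+.006+G),.12); hit=arm.movel((x,y,zg-.004+G),.015,max_force=3)
    print("contact",hit,"dz mm",round((arm.read_ee_pos()[2]-G-zg)*1e3,2),"F",np.round(arm.read_contact_force(),2))
def release(x,y,opening=.075):
    arm.dwell(.2); arm.command_gripper(opening); arm.movel((x,y,HOV+G),.15); print("t",arm.read_time())
def snap(n):
    m=arm.camera_model("wrist"); im=arm.camera("wrist")[:,:,::-1].copy(); cv2.imwrite(f"pics/{n}.png",im); return im,m
E
python3 - <<'E'
from act import *
pick(.4785,-.0940,-1.3,.005+.050,25)
hover(.515,-.293,-1.3); snap("e1")
lower(.515,-.293,.004+.050); release(.515,-.293)
snap("e2")
cv2.imwrite("pics/e.png",cv2.resize(np.hstack([cv2.imread("pics/e1.png"),cv2.imread("pics/e2.png")]),(800,300),interpolation=cv2.INTER_AREA))
E
```

```text
pick hit False width 0.047986306932819474 0.04727939172557671 F [-0.62 -0.11 -0.92] t 7.4167
contact True dz mm 0.93 F [-0.76  0.2   3.7 ]
t 11.475
```

View pics/e.png

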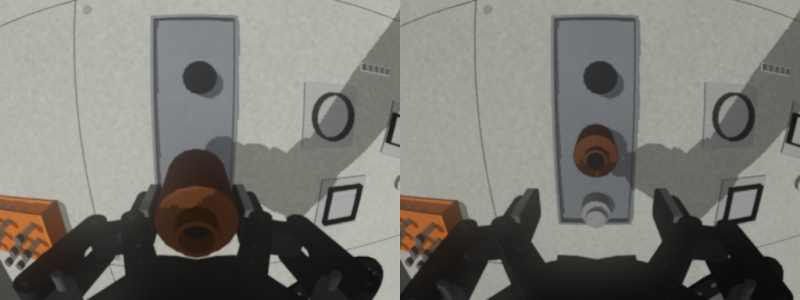

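The empty bottle stands upright on the tray between the jar and the weight, well clear of both. Next is the round bottle, with a close look at its cap before gripping.

```bash
python3 - <<'E'
from act import *
# holder rim seen in e2 (shadow-free thresholds)
hover(.4395,.2215,-1.3); im,m=snap("r0")
b,r=im[:,:,0].astype(int),im[:,:,2].astype(int)
for c,p in blobs(r-b>18,600): print("brown",p,c.mean(0).round(0),*rect(onplane(m,c,.09 if p>=0 else .07,True)))
pick(.4395,.2215,-1.3,.050)
hover(.479,-.0945,-1.3)
snap("r1")
lower(.479,-.0945,.055)
snap("r2")
cv2.imwrite("pics/r.png",cv2.resize(np.hstack([cv2.imread(f"pics/r{i}.png")[100:,60:420] for i in range(3)]),(800,210),interpolation=cv2.INTER_AREA))
E
```

```text
brown -1 [475. 324.] [625.2 520.7] [130.2  39.6] 51.4
brown -1 [383. 246.] [494.1 348. ] [43.7 43. ] 14.6
brown -1 [254. 190.] [434.1 222.8] [45.5 36.7] 80.8
pick hit False width 0.047193777400532266 0.0470856717474228 F [ 0.32  0.48 -1.7 ] t 16.1
contact True dz mm 1.16 F [-0.03 -0.04  3.98]
```

View pics/r.png

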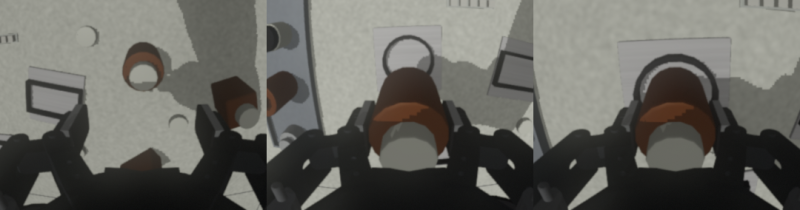

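The round bottle is inside the rim. Contact came at floor height (+1.2 mm, compared with +0.9 mm on the tray), so it isn't on the rim, which would be +12 mm. I'll release it, then do the square bottle.

```bash
python3 - <<'E'
from act import *
release(.479,-.0945); snap("s0")
pick(.4955,.3475,15,.050)
hover(.6228,-.048,1); snap("s1")
lower(.6228,-.048,.055); snap("s2")
cv2.imwrite("pics/s.png",cv2.resize(np.hstack([cv2.imread(f"pics/s{i}.png")[60:,60:420] for i in range(3)]),(800,240),interpolation=cv2.INTER_AREA))
E
```

```text
t 20.575
pick hit False width 0.045596768871916146 0.04581337340266898 F [-0.58  0.42 -2.05] t 24.65
contact True dz mm 1.4 F [-0.55 -0.08  4.96]
```

View pics/s.png

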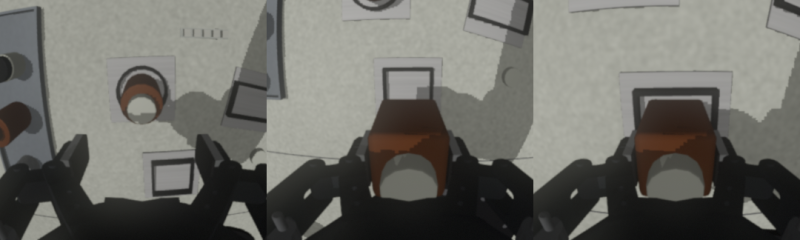

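The round bottle stands in its pocket. The square one is inside its rim, parallel to the pocket and on the floor (+1.4 mm). I'll release it and do the oblong.

```bash
python3 - <<'E'
from act import *
release(.6228,-.048); snap("o0")
pick(.6222,.2138,-54,.050)
hover(.5003,.0797,-101); snap("o1")
lower(.5003,.0797,.055); snap("o2")
cv2.imwrite("pics/o.png",cv2.resize(np.hstack([cv2.imread(f"pics/o{i}.png")[60:,60:420] for i in range(3)]),(800,240),interpolation=cv2.INTER_AREA))
E
```

```text
t 29.45
pick hit False width 0.03167645493939776 0.031540502147833216 F [ 0.68  0.17 -2.2 ] t 33.2333
contact True dz mm 0.93 F [-0.11 -0.47  4.32]
```

View pics/o.png

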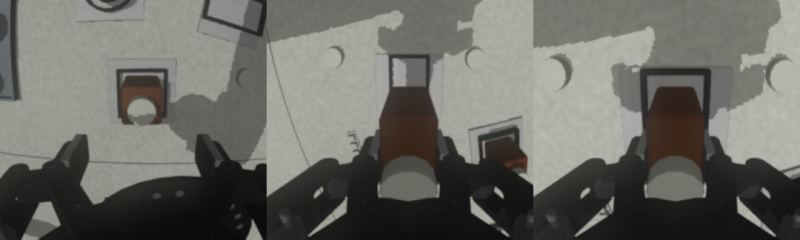

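The square and oblong bottles are both inside their pockets and on the floor. I'll release, back off to the side, and check with the fixed cameras.

```bash
python3 - <<'E'
from act import *
release(.5003,.0797); arm.move_pose((.40,.32,.43),quat(0))
t=arm.camera("top")[:,:,::-1]; s=arm.camera("scene")[:,:,::-1]
cv2.imwrite("pics/fin.png",cv2.convertScaleAbs(np.vstack([cv2.resize(t[110:260,200:440],(800,500))[:330],cv2.resize(s[150:340,50:330],(400,270))@np.ones(1) if False else np.hstack([cv2.resize(s[160:345,50:310],(384,270)),cv2.resize(s[150:260,170:310],(416,270))[:,:416]])]),alpha=1.5))
a=cv2.imread("pics/top0.png"); roi=(slice(130,265),slice(375,425))
m=arm.camera_model("top")
for n,i in(("before",a),("after",t)):
    V=i.max(2); 
    for c,p in blobs((V<22)[220:245,390:412],20): print(n,"jar",(c.mean(0)+(390,220)).round(2))
    for c,p in blobs((V>100)[145:172,392:412],15): print(n,"weight",(c.mean(0)+(392,145)).round(2))
r=t[:,:,2].astype(int)-t[:,:,0]
for c,p in blobs(r>18,15):
    u=c.mean(0)
    if 220<u[0]<430 and 110<u[1]<290: print("brown",u.round(1),*rect(onplane(m,c,.075,)))
print(arm.read_time())
E
```

```text
t 37.35
before jar [400.52 230.2 ]
before weight [401.5 145.5]
after jar [400.56 230.2 ]
after weight [401.5 145.5]
brown [320.5 211. ] [477.7 -96.3] [43.7 46.1] 89.3
brown [321.3 210.7] [478.2 -98.7] [35.3 33.7] 52.7
brown [254.2 203.5] [496.7  57. ] [31.2 30.3] 78.4
brown [236.3 200.4] [504.1  97. ] [25.4 32.3] 89.7
brown [405.4 194.8] [ 513.6 -293.9] [45.1 45.7] 25.1
brown [408.3 194.8] [ 514.1 -299.1] [19.4 18.1] 44.0
brown [403. 195.] [ 513.3 -286.3] [23.4 12.9] 5.6
brown [299.8 149.1] [621.9 -49.6] [44.3 42.2] 89.7
brown [300.4 147.6] [625.4 -51.9] [33.  33.1] 44.3
38.5917
```

View pics/fin.png

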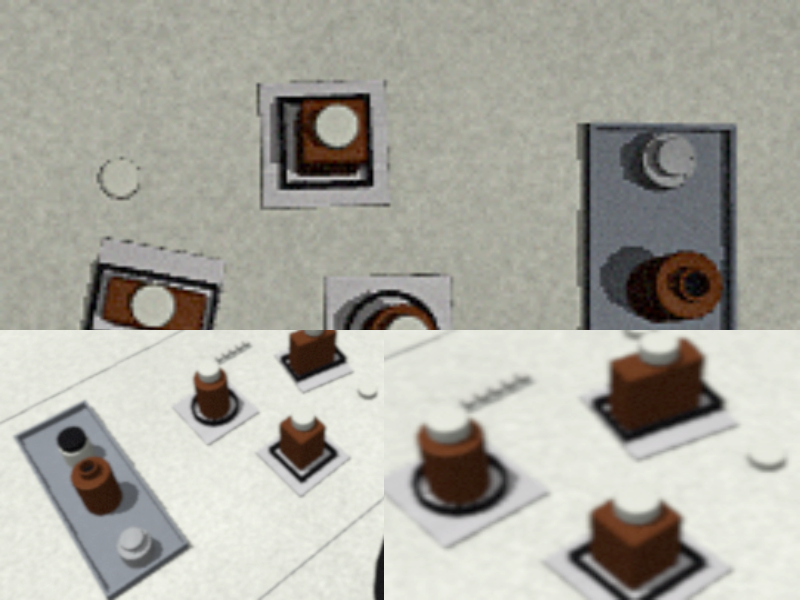

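The final views show all three bottles upright in their pockets. The empty bottle is on the tray, and the jar and weight haven't moved. Handing in.

```bash
python3 -c "
from rig import arm
arm.hand_in()"
```

```text
the job is handed in; nothing more can be done
```

The changeover is done and handed in at about 39 s of the 96 s allowed. I first moved the empty bottle to the tray, midway between the jar and the weight. Then I loaded the round, square and oblong bottles into their matching holders.

- **Set-down:** Each bottle was lowered at 15 mm/s until light contact, with the force on the tool peaking below 5 N. Contact came 0.9–1.4 mm above the computed floor height; sitting on a rim would have shown about 12 mm.
- **Final pictures:** All four bottles are upright, and the three full ones are inside their rims.
- **Jar and weight:** The jar had shifted 0.04 px in the top view, which is within noise. The weight read the same before and after, but that reading sat at the edge of my crop and is a weak check. By eye it hadn't moved.
- **Disagreements:** The cameras differed by 3–5 mm on the oblong holder (in y), up to 8 mm on the jar and 9 mm on the weight (both along the tray). I averaged the readings. The oblong pocket has 7 mm of play and the empty bottle has about 60 mm clear on each side.

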